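Sort a left-hand and a right-hand rack bracket into their bins

TASK

Two loose steel brackets with a sideways toe lie between the two blue bins; they are mirror images of each other. Set each one down inside the bin whose riveted sample, on the small board on the bin's far side, is of the same hand, standing flat on its foot plate on the bin's floor with its web upright, and let go.

Things in the scene. Friction and masses are not known exactly. Their poses are not given: they have to be found in the camera images.
- bracket_left: Loose bare-steel left-hand bracket, 0.33 kg. L-shaped foot plate 6 mm thick: bar 80 (x) x 28 (y) mm; 28 mm wide toe at its +x end sticks out to y = +44 mm, so from above it looks like a letter L. Upright web 56 (x) x 10 (y) mm on the bar, top 46 mm above the underside: grip across its thickness. Origin: centre of the bar's underside, below the web's middle; z up.
- bracket_right: Loose right-hand bracket, mirror image of the left-hand one: same steel, sizes, mass, web and origin (centre of the bar's underside, below the web's middle; z up), but the toe at the bar's +x end sticks out to y = -44 mm, so from above it looks like a mirrored letter L.
- bin_left: Blue bin for left-hand brackets, fixed, may be on either side. 170 x 170 mm, inside 160 x 160, walls 50 mm high, floor 5 mm thick. Origin: centre of the underside, z up. Outside its far (+x) wall a black board (78 x 120 mm) with a left-hand sample bracket riveted on, full size, top 52 mm up, not to be taken. Bins differ only in the sample.
- bin_right: Blue bin for right-hand brackets, fixed, on the other side from the left-hand one. Same sizes and origin (centre of the underside, z up); the sample bracket riveted to the board outside its far (+x) wall is a right-hand one (a mirrored L from above).
Mind the look-alikes: they are no part of the job. What is shaped like the bracket_right but brown or yellow is not meant.

How it is judged:
By the outcome, as a careful person would: the job done as asked, in the order asked, and still so for the second after the job is handed in, with the robot touching nothing.
It also fails if it takes over 51 s, if anything falls off the work surface, if the arm or the gripper's body presses on something with over 40 N, if the wrist force passes 120 N, or if a joint passes its speed limit or range.

ROBOT

A 6-joint arm with a two-finger parallel gripper is mounted at the origin on the work surface. World frame = base frame: x ahead of the robot, y to its left, z up, the work surface at z = 0. Lengths are in m, angles in rad, forces in N, time in s.
With the tool pointing down it reaches from about 0.375 to 0.9 m from the base axis. Payload 3.1 kg.
Tool frame: the origin (TCP) lies midway between the tips of the shut fingers; the grasp point (between the pads) lies 19 mm behind it; z points along the fingers, x is the direction in which the jaws open and shut, and the axes are right-handed (so a half turn about z gives the same grasp; the last joint's range is limited). The gripper opens to 87 mm and grips with 3 to 60 N. Pads are 19 mm wide; open, the fingers measure 117 mm over their backs; the gripper's body (75 mm by 190 mm) begins 51 mm behind the grasp point.
Start: joints at [1.131, 0.527, 1.433, -0, 1.181, -0.178], TCP at [0.162, 0.604, 0.223] pointing down, gripper open.
Joint ranges: [-3.08, 3.08], [-0.75, 2.2], [0.22, 2.44], [-1.43, 4.57], [0, 2.65], [-2.85, 2.85]. Speed limits (rad/s): [2.79, 2.79, 3.14, 3.14, 3.14, 3.14].

INTERFACE

Orientations are given as a unit quaternion [x, y, z, w].
In Python, from rig import * gives the robot as it stands.
- The arm moves only by the tool drive_tool, never from a script. Its argument "plan" is a list of rows, each an object with "offset": the shift along the tool's x, y, z in cm, a list of three; "delta_rot": the turn, a rotation vector about the tool's x, y, z in degrees, a list of three; "jaw": the finger opening in cm, from 0 to 8.7. In form: [{"offset": [dx, dy, dz], "delta_rot": [wx, wy, wz], "jaw": jaw}, ...]. A call has exactly 8 rows; each row is the pose to reach, as a shift and turn from the pose commanded when the call began, along the tool's axes at that moment; what a row does not reach only later rows make up. A row lasts 1/12 s, in which the tool goes at most 41.7 mm and 7.16 degrees, less where a joint would pass 70% of its speed; a pose out of reach is approached as far as the arm can. A call with a gripper value outside its range is refused whole. The fingers move at their own pace and stop on an object; "squeeze" is the grip in N (left out, the last holds). Time passes only in rows, so rows that repeat a pose let the fingers close, or fill a call up. It gives the time, the measured TCP pose, the force and the opening at its end, in the units of the state.
- get_obs(): the state, without advancing time (a new reading comes with each control period).
- camera(name): name is "scene" or "top"; returns the picture (420x560x3 uint8, red, green, blue); there is no depth.
- calibration(name): a dict with "K" (3x3 intrinsics, pixels), "distortion" ([k1, k2, p1, p2, k3] as OpenCV has them; the pictures are not rectified), "pose" (4x4, takes a point from camera to world coordinates). Camera axes: x right, y down, z forward; pixel columns grow to the right and rows downward; lengths in m; the calibration is good to about 2 mm. A picture is of the moment at which its call begins. calibration takes no time and is no camera call.
- hand_in(): hands the job in, once; it reports no verdict.
The state is a dict: "time": time; "q": joint angles; "joint_velocities": joint speeds; "joint_torque": joint torques, N m; "position": TCP position; "tool_rot": TCP orientation; "ft_force": force on the tool from outside, world axes, zero at the start; "moment": the same for the moment, N m; "grip_width": finger opening in m.
Only numpy, scipy, OpenCV 4.12 (cv2) and the standard library are available. Lean on these libraries where they do the work, as an engineer would, in place of code of your own. Each camera call takes 0.05 s, during which the arm holds its last target.

## Working session

There is one attempt and no reset: what is moved stays moved. The work goes in short steps, Python scripts to look and compute and a tool call to move; the robot and the scene stay as the last step left them, time stands still between calls to the robot, and variables do not carry over. Pictures are saved under pics/ and viewed, and the job is handed in when it is done.

Besides the shell and the picture viewer there is one more tool, called after "Emit:" as name(argument=value, ...) on one line, values as JSON. drive_tool: Moves the arm, as the interface text tells. Its arguments: {"type":"object","properties":{"plan":{"type":"array","items":{"type":"object","properties":{"offset":{"type":"array","items":{"type":"number"}},"delta_rot":{"type":"array","items":{"type":"number"}},"jaw":{"type":"number"}}}},"squeeze":{"type":"number"}},"required":["plan"]}

```bash
mkdir -p pics; python3 - <<'E'
from rig import *
import cv2
o=get_obs();print(o)
for n in("scene","top"):
    im=camera(n);cv2.imwrite(f"pics/{n}0.png",cv2.cvtColor(im,cv2.COLOR_RGB2BGR))
    c=calibration(n);print(n,c)
E
```

```text
{'time': 0.0, 'q': array([ 1.13047115e+00,  5.28449960e-01,  1.43389562e+00, -1.85317615e-05,
        1.18139397e+00, -1.78539631e-01]), 'joint_velocities': array([-3.34191564e-04, -1.91041298e-03,  1.16543741e-03, -5.40564371e-05,
        8.79378346e-04, -2.25695337e-03]), 'joint_torque': array([-1.94663895e-03, -4.40050435e+01, -1.76592332e+01,  6.31837081e-02,
        5.83371834e-02, -1.53291844e-04]), 'position': array([0.16143818, 0.60303512, 0.22158372]), 'tool_rot': array([ 7.93346522e-01,  6.08769369e-01, -9.50212302e-04,  4.99468535e-04]), 'ft_force': array([0.02996464, 0.48007861, 0.31612584]), 'moment': array([ 0.01416155, -0.02113106, -0.00955935]), 'grip_width': 0.08701270601770508}
scene {'K': array([[546.53722392,   0.        , 274.71417209],
       [  0.        , 546.53722392, 197.44256158],
       [  0.        ,   0.        ,   1.        ]]), 'distortion': array([-0.14650867,  0.        ,  0.        ,  0.        ,  0.        ]), 'pose': array([[ 0.28362981,  0.69700003, -0.65859327,  1.40537515],
       [ 0.9588152 , -0.1953269 ,  0.20620576, -0.25338788],
       [ 0.01508444, -0.68995533, -0.72369475,  0.95375734],
       [ 0.        ,  0.        ,  0.        ,  1.        ]])}
top {'K': array([[430.35818729,   0.        , 283.78553355],
       [  0.        , 430.35818729, 208.29860791],
       [  0.        ,   0.        ,   1.        ]]), 'distortion': array([-0.08206255,  0.        ,  0.        ,  0.        ,  0.        ]), 'pose': array([[ 2.05241492e-03, -9.89703113e-01,  1.43120701e-01,
         4.06560080e-01],
       [-9.99889649e-01,  7.47053530e-05,  1.48554649e-02,
        -9.53473440e-03],
       [-1.47131918e-02, -1.43135397e-01, -9.89593745e-01,
         1.04373430e+00],
       [ 0.00000000e+00,  0.00000000e+00,  0.00000000e+00,
         1.00000000e+00]])}
```

View pics/top0.png

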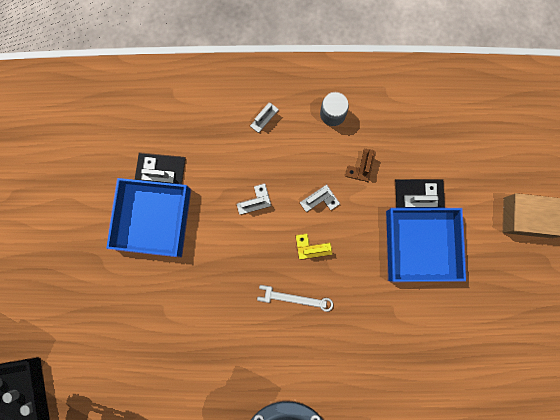

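View pics/scene0.png

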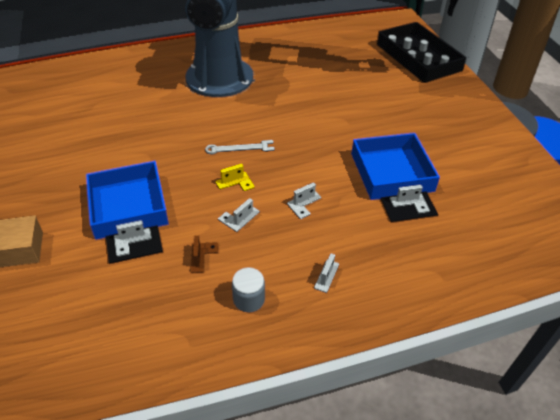

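The top view shows two grey toed brackets at (255,200) and (320,198). The look-alikes are a grey straight one at (264,117), a brown one at (362,165) and a yellow one at (313,247). The samples are at (158,168) on the left bin and (424,195) on the right bin. I'll check these in close crops.

```bash
python3 - <<'E'
import cv2,numpy as np
t=cv2.imread("pics/top0.png");s=cv2.imread("pics/scene0.png")
r=lambda im,x,y,w,h:cv2.resize(im[y:y+h,x:x+w],(400,300),interpolation=cv2.INTER_CUBIC)
a=np.vstack([np.hstack([r(t,225,175,64,48),r(t,290,175,64,48)]),np.hstack([r(t,127,146,64,48),r(t,390,170,64,48)])])
cv2.imwrite("pics/crop1.png",a)
E
```

```text
(no output)
```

View pics/crop1.png

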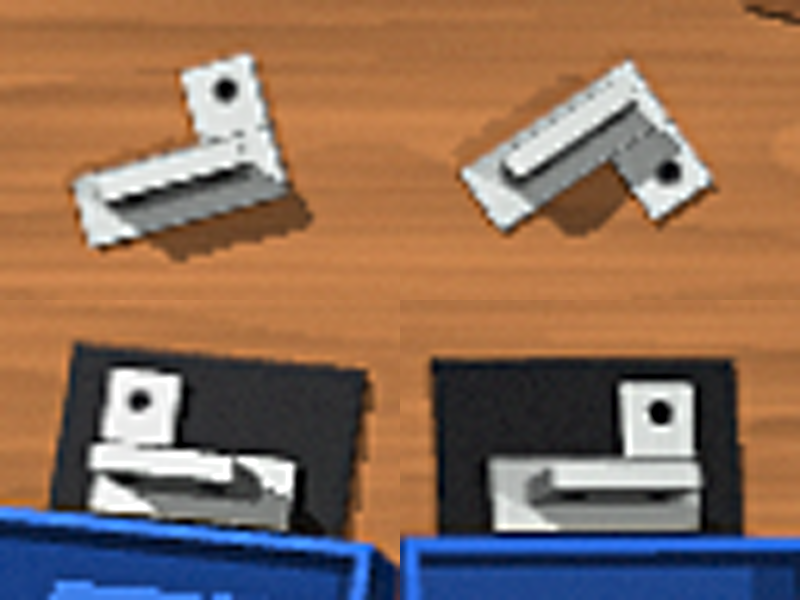

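In the crops, A at (255,200) is left-hand: going towards the toe end, the toe lies to the left. B at (320,198) is right-hand. The sample on the left-image bin (158,168) is right-hand and the one on the right-image bin (424,195) is left-hand. So A goes to the right-image (-y) bin and B goes to the left-image (+y) bin.

```bash
cat > h.py <<'E'
import cv2,numpy as np
from rig import *
def ray(n,uv,z):
    c=calibration(n);P=c["pose"]
    p=cv2.undistortPoints(np.float64(uv).reshape(-1,1,2),c["K"],c["distortion"])[:,0]
    d=np.c_[p,np.ones(len(p))]@P[:3,:3].T
    o=P[:3,3];return o+d*((z-o[2])/d[:,2])[:,None]
def proj(n,X):
    c=calibration(n);T=np.linalg.inv(c["pose"])
    return cv2.projectPoints(np.float64(X),cv2.Rodrigues(T[:3,:3])[0],T[:3,3],c["K"],c["distortion"])[0][:,0]
E
python3 - <<'E'
from h import *
t=cv2.imread("pics/top0.png");hsv=cv2.cvtColor(t,cv2.COLOR_BGR2HSV)
m=((hsv[...,1]<70)&(hsv[...,2]>90)).astype(np.uint8)
for name,(x0,y0,x1,y1) in dict(A=(230,178,285,222),B=(292,178,348,222)).items():
    mm=np.zeros_like(m);mm[y0:y1,x0:x1]=m[y0:y1,x0:x1]
    mm=cv2.morphologyEx(mm,cv2.MORPH_CLOSE,np.ones((3,3)))
    c=max(cv2.findContours(mm,0,1)[0],key=cv2.contourArea)
    a=cv2.approxPolyDP(c,2,True)[:,0]
    print(name,cv2.contourArea(c));W=ray("top",a,.006)
    for p,w in zip(a,W):print(p,w.round(4))
b=((hsv[...,0]>100)&(hsv[...,0]<130)&(hsv[...,1]>150)&(hsv[...,2]>60)).astype(np.uint8)
for c in cv2.findContours(b,0,1)[0]:
    if cv2.contourArea(c)<2000:continue
    a=cv2.approxPolyDP(c,4,True)[:,0];print("bin");W=ray("top",a,.05)
    for p,w in zip(a,W):print(p,w.round(4))
E
```

```text
A 476.5
[264 183] [0.6195 0.0549 0.006 ]
[254 186] [0.6121 0.0794 0.006 ]
[254 199] [0.5796 0.079  0.006 ]
[237 204] [0.5673 0.1205 0.006 ]
[239 214] [0.5426 0.1152 0.006 ]
[270 205] [0.5648 0.0397 0.006 ]
B 477.5
[339 203] [ 0.5697 -0.1287  0.006 ]
[326 184] [ 0.6169 -0.0975  0.006 ]
[300 202] [ 0.5722 -0.0335  0.006 ]
[306 211] [ 0.55  -0.048  0.006]
[322 200] [ 0.5771 -0.0872  0.006 ]
[330 209] [ 0.5549 -0.1065  0.006 ]
bin
[386 211] [ 0.5439 -0.2332  0.05  ]
[389 280] [ 0.3846 -0.2356  0.05  ]
[465 280] [ 0.3834 -0.4124  0.05  ]
[461 208] [ 0.551  -0.4116  0.05  ]
bin
[118 178] [0.6239 0.4039 0.05  ]
[106 247] [0.4583 0.4235 0.05  ]
[181 256] [0.4386 0.2434 0.05  ]
[189 188] [0.5988 0.2299 0.05  ]
```

```bash
python3 - <<'E'
import cv2,numpy as np
s=cv2.imread("pics/scene0.png");t=cv2.imread("pics/top0.png")
r=lambda im,x,y,w,h:cv2.resize(im[y:y+h,x:x+w],(400,300),interpolation=cv2.INTER_CUBIC)
a=np.vstack([np.hstack([r(s,280,175,48,36),r(s,215,195,48,36)]),np.hstack([r(t,100,165,100,75),r(t,380,200,100,75)])])
cv2.imwrite("pics/crop2.png",a)
E
```

```text
(no output)
```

View pics/crop2.png

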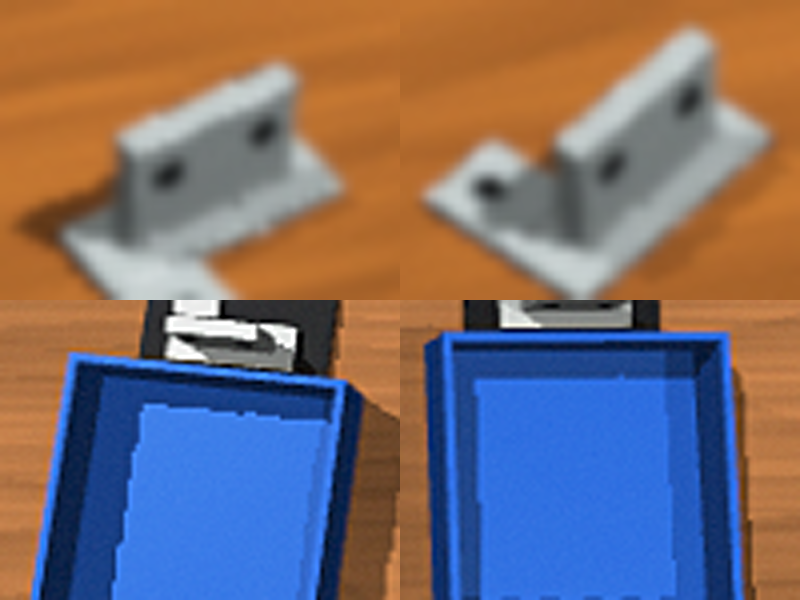

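```bash
python3 - <<'E'
from h import *
def fit(M,W):
    M=np.array(M,float);W=np.array(W)[:,:2];m0,w0=M.mean(0),W.mean(0)
    h=(M-m0).T@(W-w0);th=np.arctan2(h[0,1]-h[1,0],h[0,0]+h[1,1])
    R=np.array([[np.cos(th),-np.sin(th)],[np.sin(th),np.cos(th)]]);o=w0-R@m0
    res=np.linalg.norm(M@R.T+o-W,axis=1);return o,np.degrees(th),(res*1e3).round(1)
L=np.array([(40,44),(12,44),(12,14),(-40,14),(-40,-14),(40,-14)])/1e3
A=ray("top",[[264.5,183],[254,186],[254,199.5],[237,204],[239.5,214.5],[271,205]],.006)
print("A",fit(L,A))
# B order: toe corner, bar far corner, bar end.. 
R=np.array([(40,-44),(40,14),(-40,14),(-40,-14),(12,-14),(12,-44)])/1e3
B=ray("top",[[339.5,203.5],[326,184],[299.5,202.5],[306,211.5],[322,200.5],[330,209.5]],.006)
print("B",fit(R,B))
q=np.array([(85,85),(-85,85),(-85,-85),(85,-85)])/1e3
print("binL",fit(q,ray("top",[[118,178.5],[106.5,247],[178.5,256],[187,185]],.05)))
print("binR",fit(q,ray("top",[[390.5,209.5],[392,280],[465.5,280],[462.5,208.5]],.05)))
oA,tA,_=fit(L,A);oB,tB,_=fit(R,B)
for n in("scene","top"):
  im=cv2.imread(f"pics/{n}0.png")
  for o,t in((oA,tA),(oB,tB)):
    t=np.radians(t);Q=np.array([(28,5),(28,-5),(-28,-5),(-28,5)])/1e3
    X=np.c_[Q@np.array([[np.cos(t),np.sin(t)],[-np.sin(t),np.cos(t)]])+o,np.full(4,.046)]
    print(n,proj(n,X).round(1).tolist())
    
o=get_obs()
from scipy.spatial.transform import Rotation as Ro
print(Ro.from_quat(o['tool_rot']).as_matrix().round(3))
E
```

```text
A (array([0.56537453, 0.08027853]), np.float64(-73.39778743053004), array([1.1, 2.2, 7.3, 2.1, 1.1, 1.5]))
B (array([ 0.58225726, -0.07195145]), np.float64(-55.47046408842297), array([0.2, 0.7, 1.2, 1.3, 3. , 0.9]))
binL (array([0.5314002, 0.3275906]), np.float64(-5.859386158117481), array([2. , 3.2, 2.5, 1.3]))
binR (array([ 0.46627826, -0.3287964 ]), np.float64(-0.15819932831291936), array([4.1, 3.2, 2.3, 1.7]))
scene [[295.1, 192.9], [292.7, 190.3], [312.2, 181.3], [314.7, 183.8]]
scene [[235.8, 213.1], [232.5, 211.0], [248.8, 197.1], [252.1, 199.2]]
top [[262.8, 196.8], [264.0, 200.8], [241.1, 207.6], [240.0, 203.5]]
top [[325.2, 186.7], [327.7, 190.2], [308.2, 203.5], [305.7, 200.0]]
[[ 0.259  0.966 -0.001]
 [ 0.966 -0.259 -0.002]
 [-0.002 -0.    -1.   ]]
```

```bash
cat >> h.py <<'E'
from scipy.spatial.transform import Rotation as Ro
def go(p,head):
    o=get_obs();R=Ro.from_quat(o["tool_rot"]);h=np.radians(head)
    c,s=np.cos(h),np.sin(h);T=Ro.from_matrix(np.array([[c,s,0],[s,-c,0],[0,0,-1.]]))
    print("t",o["time"],"pos",o["position"].round(4),"w",round(o["grip_width"],4),"F",o["ft_force"].round(1),"q",o["q"].round(2))
    print("offset cm",(R.inv().apply(np.array(p)-o["position"])*100).round(2),"rot",np.degrees((R.inv()*T).as_rotvec()).round(2))
E
python3 - <<'E'
from h import *
go([.565,.080,.15],16.6)
E
```

```text
t 0.1 pos [0.1614 0.6031 0.2217] w 0.0869 F [-0.1 -0.3 -0.2] q [ 1.13  0.53  1.43 -0.    1.18 -0.18]
offset cm [-40.07  52.52   7.23] rot [4.00e-02 1.10e-01 5.84e+01]
```

Emit:
drive_tool(plan=[{"offset": [-2.5, 3.2, 0], "delta_rot": [0, 0, 4], "jaw": 5}, {"offset": [-5, 6.5, 0], "delta_rot": [0, 0, 8], "jaw": 5}, {"offset": [-7.5, 9.7, 0], "delta_rot": [0, 0, 12], "jaw": 5}, {"offset": [-10, 13, 0], "delta_rot": [0, 0, 16], "jaw": 5}, {"offset": [-12.5, 16.2, 0], "delta_rot": [0, 0, 20], "jaw": 5}, {"offset": [-15, 19.5, 0], "delta_rot": [0, 0, 24], "jaw": 5}, {"offset": [-17.5, 22.7, 0], "delta_rot": [0, 0, 28], "jaw": 5}, {"offset": [-20, 26, 0], "delta_rot": [0, 0, 30], "jaw": 5}], squeeze=40)

```text
time: 0.77
position: [0.3615, 0.3414, 0.2223]
tool_rot: [0.924, 0.382, -0.0, 0.0]
ft_force: [1.1, -0.6, 0.1]
grip_width: 0.0513
```

```bash
python3 - <<'E'
from h import *
go([.565,.080,.12],16.6)
E
```

```text
t 0.7667 pos [0.3615 0.3414 0.2223] w 0.0513 F [ 1.1 -0.6  0.1] q [ 0.53  0.36  1.75  0.    1.04 -0.25]
offset cm [-4.   32.89 10.23] rot [-0.    0.04 28.25]
```

Emit:
drive_tool(plan=[{"offset": [-0.5, 4.1, 0.5], "delta_rot": [0, 0, 4], "jaw": 5}, {"offset": [-1, 8.2, 1.3], "delta_rot": [0, 0, 8], "jaw": 5}, {"offset": [-1.5, 12.2, 2.3], "delta_rot": [0, 0, 12], "jaw": 5}, {"offset": [-2, 16.2, 3.5], "delta_rot": [0, 0, 16], "jaw": 5}, {"offset": [-2.5, 20.2, 5], "delta_rot": [0, 0, 20], "jaw": 5}, {"offset": [-3, 24.2, 6.5], "delta_rot": [0, 0, 24], "jaw": 5}, {"offset": [-3.5, 28, 8], "delta_rot": [0, 0, 28.2], "jaw": 5}, {"offset": [-3.9, 31.5, 9.2], "delta_rot": [0, 0, 28.2], "jaw": 5}])

```text
time: 1.43
position: [0.5567, 0.091, 0.1293]
tool_rot: [0.99, 0.145, -0.001, -0.0]
ft_force: [0.3, 0.0, 0.1]
grip_width: 0.0498
```

```bash
python3 - <<'E'
from h import *
def fit(M,W):
    M=np.array(M,float);W=np.array(W)[:,:2];m0,w0=M.mean(0),W.mean(0)
    h=(M-m0).T@(W-w0);th=np.arctan2(h[0,1]-h[1,0],h[0,0]+h[1,1])
    R=np.array([[np.cos(th),-np.sin(th)],[np.sin(th),np.cos(th)]]);return w0-R@m0,np.degrees(th)
L=np.array([(40,44),(12,44),(-40,14),(-40,-14),(40,-14)])/1e3
print(fit(L,ray("top",[[264.5,183],[254,186],[237,204],[239.5,214.5],[271,205]],.006)))
# web top mid
print(ray("top",[[252,202]],.046),ray("scene",[[303.7,187.2]],.046))
go([.564,.079,.013],16.5)
E
```

```text
(array([0.56614169, 0.07899938]), np.float64(-73.25990757093197))
[[0.56582849 0.0802229  0.046     ]] [[0.56582607 0.07999972 0.046     ]]
t 1.4333 pos [0.5567 0.091  0.1293] w 0.0498 F [0.3 0.  0.1] q [-0.04  0.57  1.67  0.    0.9  -0.33]
offset cm [ 0.37  1.36 11.63] rot [-0.03  0.07  0.12]
```

Emit:
drive_tool(plan=[{"offset": [0.3, 0.7, 1], "delta_rot": [0, 0, 0], "jaw": 5}, {"offset": [0.55, 1.35, 2], "delta_rot": [0, 0, 0], "jaw": 5}, {"offset": [0.55, 1.35, 3.5], "delta_rot": [0, 0, 0], "jaw": 5}, {"offset": [0.55, 1.35, 5], "delta_rot": [0, 0, 0], "jaw": 5}, {"offset": [0.55, 1.35, 6], "delta_rot": [0, 0, 0], "jaw": 5}, {"offset": [0.55, 1.35, 6], "delta_rot": [0, 0, 0], "jaw": 5}, {"offset": [0.55, 1.35, 6], "delta_rot": [0, 0, 0], "jaw": 5}, {"offset": [0.55, 1.35, 6], "delta_rot": [0, 0, 0], "jaw": 5}])

```text
time: 2.1
position: [0.5655, 0.0822, 0.0711]
tool_rot: [0.989, 0.147, 0.0, 0.0]
ft_force: [0.6, 0.2, -1.2]
grip_width: 0.0498
```

```bash
python3 - <<'E'
from h import *
go([.566,.0795,.013],16.7)
for n,(x,y) in dict(top=(205,155),scene=(250,130)).items():
    im=cv2.cvtColor(camera(n),cv2.COLOR_RGB2BGR)[y:y+90,x:x+120]
    cv2.imwrite(f"pics/{n}1.png",cv2.resize(im,(480,360),interpolation=cv2.INTER_CUBIC))
E
```

```text
t 2.1 pos [0.5655 0.0822 0.0711] w 0.0498 F [ 0.6  0.2 -1.2] q [-0.05  0.67  1.69  0.    0.78 -0.35]
offset cm [-0.04  0.27  5.81] rot [ 0.01 -0.04  0.16]
```

View pics/scene1.png

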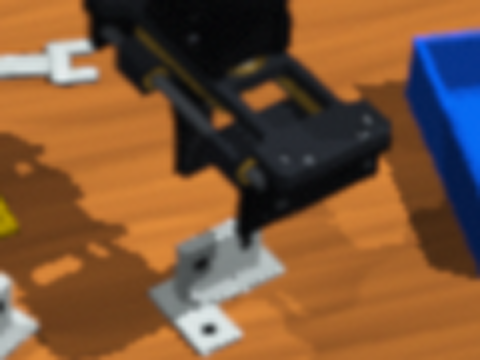

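The gripper straddles A's web, seen at crop (215,260), and the near finger is in front of it. Descending.

Emit:
drive_tool(plan=[{"offset": [0, 0.25, 1.5], "delta_rot": [0, 0, 0], "jaw": 5}, {"offset": [0, 0.25, 3], "delta_rot": [0, 0, 0], "jaw": 5}, {"offset": [0, 0.25, 4.5], "delta_rot": [0, 0, 0], "jaw": 5}, {"offset": [0, 0.25, 5.5], "delta_rot": [0, 0, 0], "jaw": 5}, {"offset": [0, 0.25, 5.7], "delta_rot": [0, 0, 0], "jaw": 5}, {"offset": [0, 0.25, 5.7], "delta_rot": [0, 0, 0], "jaw": 5}, {"offset": [0, 0.25, 5.7], "delta_rot": [0, 0, 0], "jaw": 5}, {"offset": [0, 0.25, 5.7], "delta_rot": [0, 0, 0], "jaw": 5}])

```text
time: 2.87
position: [0.5669, 0.0792, 0.0144]
tool_rot: [0.989, 0.146, 0.001, 0.0]
ft_force: [-0.4, -0.3, -0.1]
grip_width: 0.0501
```

Emit:
drive_tool(plan=[{"offset": [0, 0, 0], "delta_rot": [0, 0, 0], "jaw": 2.5}, {"offset": [0, 0, 0], "delta_rot": [0, 0, 0], "jaw": 1.5}, {"offset": [0, 0, 0], "delta_rot": [0, 0, 0], "jaw": 0.5}, {"offset": [0, 0, 0], "delta_rot": [0, 0, 0], "jaw": 0}, {"offset": [0, 0, 0], "delta_rot": [0, 0, 0], "jaw": 0}, {"offset": [0, 0, 0], "delta_rot": [0, 0, 0], "jaw": 0}, {"offset": [0, 0, 0], "delta_rot": [0, 0, 0], "jaw": 0}, {"offset": [0, 0, 0], "delta_rot": [0, 0, 0], "jaw": 0}])

```text
time: 3.53
position: [0.5665, 0.0792, 0.0136]
tool_rot: [0.989, 0.146, 0.0, 0.0]
ft_force: [0.8, 0.1, 0.8]
grip_width: 0.0096
```

Emit:
drive_tool(plan=[{"offset": [0, 0, -2], "delta_rot": [0, 0, 0], "jaw": 0}, {"offset": [0, 0, -5], "delta_rot": [0, 0, 0], "jaw": 0}, {"offset": [0, 0, -8], "delta_rot": [0, 0, 0], "jaw": 0}, {"offset": [0, 0, -10.5], "delta_rot": [0, 0, 0], "jaw": 0}, {"offset": [-1, 1.6, -11], "delta_rot": [0, 0, 0], "jaw": 0}, {"offset": [-2.6, 4.2, -11], "delta_rot": [0, 0, 0], "jaw": 0}, {"offset": [-4.3, 6.9, -11], "delta_rot": [0, 0, 0], "jaw": 0}, {"offset": [-6.2, 9.9, -11], "delta_rot": [0, 0, 0], "jaw": 0}])

```text
time: 4.2
position: [0.5344, -0.0336, 0.1233]
tool_rot: [0.989, 0.147, -0.0, -0.0]
ft_force: [0.2, 0.4, -4.4]
grip_width: 0.01
```

```bash
python3 - <<'E'
from h import *
go([.452,-.333,.12],16.7)
E
```

```text
t 4.2 pos [ 0.5344 -0.0336  0.1233] w 0.01 F [ 0.2  0.4 -4.4] q [-0.27  0.55  1.75  0.    0.84 -0.57]
offset cm [-16.6   26.24   0.33] rot [-0.04  0.05  0.22]
```

Emit:
drive_tool(plan=[{"offset": [-2, 3.2, 0], "delta_rot": [0, 0, 0], "jaw": 0}, {"offset": [-4, 6.4, 0], "delta_rot": [0, 0, 0], "jaw": 0}, {"offset": [-6.1, 9.7, 0], "delta_rot": [0, 0, 0], "jaw": 0}, {"offset": [-8.2, 13, 0], "delta_rot": [0, 0, 0], "jaw": 0}, {"offset": [-10.3, 16.3, 0], "delta_rot": [0, 0, 0], "jaw": 0}, {"offset": [-12.4, 19.6, 0], "delta_rot": [0, 0, 0], "jaw": 0}, {"offset": [-14.4, 22.7, 0], "delta_rot": [0, 0, 0], "jaw": 0}, {"offset": [-15.5, 24.5, 0], "delta_rot": [0, 0, 0], "jaw": 0}])

```text
time: 4.87
position: [0.4564, -0.3168, 0.123]
tool_rot: [0.989, 0.145, -0.0, 0.001]
ft_force: [0.2, 0.2, -3.3]
grip_width: 0.0096
```

```bash
python3 - <<'E'
from h import *
go([.452,-.333,.0195],16.7)
for n in("top","scene"):cv2.imwrite(f"pics/{n}2.png",cv2.cvtColor(camera(n),cv2.COLOR_RGB2BGR))
t=cv2.imread("pics/top2.png");s=cv2.imread("pics/scene2.png")
r=lambda im,x,y:cv2.resize(im[y:y+150,x:x+200],(400,300))
cv2.imwrite("pics/c2.png",np.hstack([r(t,340,170),r(s,40,100)]))
E
```

```text
t 4.8667 pos [ 0.4564 -0.3168  0.123 ] w 0.0096 F [ 0.2  0.2 -3.3] q [-0.81  0.57  1.7  -0.    0.87 -1.1 ]
offset cm [-0.88  1.42 10.36] rot [ 0.07  0.05 -0.04]
```

View pics/c2.png

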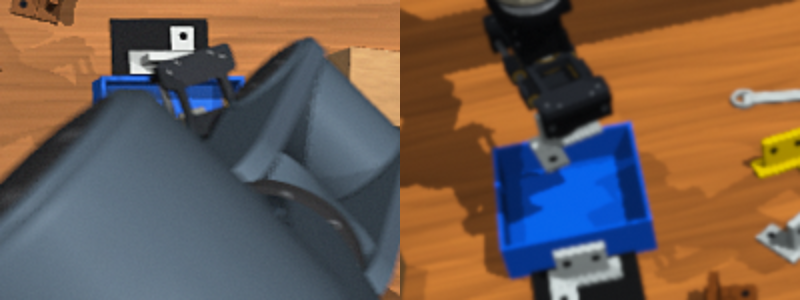

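The bracket is held level above the -y bin, at crop (550,145) in the scene half. Lowering it.

Emit:
drive_tool(plan=[{"offset": [-0.5, 0.8, 1.5], "delta_rot": [0, 0, 0], "jaw": 0}, {"offset": [-0.8, 1.2, 3.5], "delta_rot": [0, 0, 0], "jaw": 0}, {"offset": [-0.8, 1.2, 5.5], "delta_rot": [0, 0, 0], "jaw": 0}, {"offset": [-0.8, 1.2, 7], "delta_rot": [0, 0, 0], "jaw": 0}, {"offset": [-0.8, 1.2, 8.2], "delta_rot": [0, 0, 0], "jaw": 0}, {"offset": [-0.8, 1.2, 9], "delta_rot": [0, 0, 0], "jaw": 0}, {"offset": [-0.8, 1.2, 9.4], "delta_rot": [0, 0, 0], "jaw": 0}, {"offset": [-0.8, 1.2, 9.6], "delta_rot": [0, 0, 0], "jaw": 0}])

```text
time: 5.63
position: [0.4537, -0.3261, 0.027]
tool_rot: [0.989, 0.146, -0.0, -0.0]
ft_force: [0.6, -0.4, -2.4]
grip_width: 0.0097
```

```bash
python3 - <<'E'
from h import *
go([.452,-.333,.0190],16.7)
E
```

```text
t 5.6333 pos [ 0.4537 -0.3261  0.027 ] w 0.0097 F [ 0.6 -0.4 -2.4] q [-0.82  0.73  1.74  0.    0.67 -1.12]
offset cm [-0.36  0.61  0.8 ] rot [-0.05  0.02  0.13]
```

Emit:
drive_tool(plan=[{"offset": [-0.3, 0.5, 0.2], "delta_rot": [0, 0, 0], "jaw": 0}, {"offset": [-0.3, 0.5, 0.4], "delta_rot": [0, 0, 0], "jaw": 0}, {"offset": [-0.3, 0.5, 0.55], "delta_rot": [0, 0, 0], "jaw": 0}, {"offset": [-0.3, 0.5, 0.65], "delta_rot": [0, 0, 0], "jaw": 0}, {"offset": [-0.3, 0.5, 0.75], "delta_rot": [0, 0, 0], "jaw": 0}, {"offset": [-0.3, 0.5, 0.8], "delta_rot": [0, 0, 0], "jaw": 0}, {"offset": [-0.3, 0.5, 0.8], "delta_rot": [0, 0, 0], "jaw": 0}, {"offset": [-0.3, 0.5, 0.8], "delta_rot": [0, 0, 0], "jaw": 0}])

```text
time: 6.3
position: [0.4523, -0.3323, 0.0196]
tool_rot: [0.989, 0.146, 0.0, 0.0]
ft_force: [-0.7, -0.6, -2.9]
grip_width: 0.0095
```

Emit:
drive_tool(plan=[{"offset": [0, 0, 0.05], "delta_rot": [0, 0, 0], "jaw": 0}, {"offset": [0, 0, 0.1], "delta_rot": [0, 0, 0], "jaw": 0}, {"offset": [0, 0, 0.12], "delta_rot": [0, 0, 0], "jaw": 0}, {"offset": [0, 0, 0.12], "delta_rot": [0, 0, 0], "jaw": 0}, {"offset": [0, 0, 0.12], "delta_rot": [0, 0, 0], "jaw": 0}, {"offset": [0, 0, 0.12], "delta_rot": [0, 0, 0], "jaw": 0}, {"offset": [0, 0, 0.12], "delta_rot": [0, 0, 0], "jaw": 0}, {"offset": [0, 0, 0.12], "delta_rot": [0, 0, 0], "jaw": 0}])

```text
time: 6.97
position: [0.4523, -0.3324, 0.0186]
tool_rot: [0.989, 0.146, 0.0, 0.0]
ft_force: [0.4, 0.4, 1.7]
grip_width: 0.0094
```

Contact: the force went from -2.9 to +1.7 N. Releasing.

Emit:
drive_tool(plan=[{"offset": [0, 0, 0], "delta_rot": [0, 0, 0], "jaw": 1.5}, {"offset": [0, 0, 0], "delta_rot": [0, 0, 0], "jaw": 2.5}, {"offset": [0, 0, 0], "delta_rot": [0, 0, 0], "jaw": 3.5}, {"offset": [0, 0, 0], "delta_rot": [0, 0, 0], "jaw": 4}, {"offset": [0, 0, -1], "delta_rot": [0, 0, 0], "jaw": 4}, {"offset": [0, 0, -4], "delta_rot": [0, 0, 0], "jaw": 4}, {"offset": [0, 0, -8], "delta_rot": [0, 0, 0], "jaw": 4}, {"offset": [0, 0, -12], "delta_rot": [0, 0, 0], "jaw": 4}])

```text
time: 7.63
position: [0.4515, -0.3316, 0.1394]
tool_rot: [0.989, 0.146, -0.001, -0.001]
ft_force: [1.1, -1.0, 0.1]
grip_width: 0.0395
```

```bash
python3 - <<'E'
from h import *
go([.5823,-.0720,.12],34.5)
s=cv2.cvtColor(camera("scene"),cv2.COLOR_RGB2BGR)
cv2.imwrite("pics/scene3.png",cv2.resize(s[130:280,60:260],(800,600)))
E
```

```text
t 7.6333 pos [ 0.4515 -0.3316  0.1394] w 0.0395 F [ 1.1 -1.   0.1] q [-0.83  0.55  1.67 -0.    0.92 -1.13]
offset cm [ 20.03 -21.07   1.97] rot [ -0.15   0.04 -17.71]
```

View pics/scene3.png

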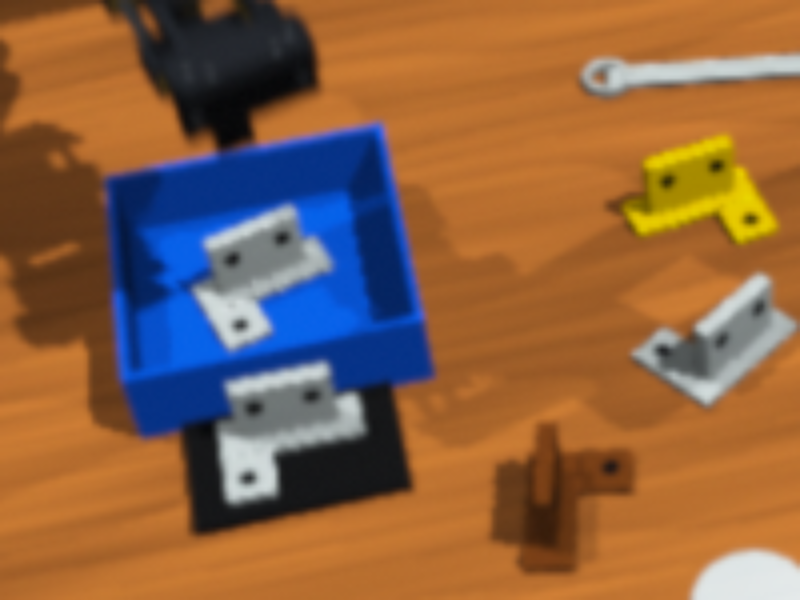

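A stands upright in the -y bin at crop (260,270) and matches its sample at (280,430). Now B.

Emit:
drive_tool(plan=[{"offset": [2, -2.1, -0.5], "delta_rot": [0, 0, -2], "jaw": 4.5}, {"offset": [4.7, -4.9, -0.5], "delta_rot": [0, 0, -4.5], "jaw": 5}, {"offset": [7.4, -7.7, -0.5], "delta_rot": [0, 0, -7], "jaw": 5}, {"offset": [10.1, -10.6, 0], "delta_rot": [0, 0, -9.5], "jaw": 5}, {"offset": [12.8, -13.5, 0], "delta_rot": [0, 0, -12], "jaw": 5}, {"offset": [15.5, -16.4, 0.5], "delta_rot": [0, 0, -14.5], "jaw": 5}, {"offset": [18, -19, 1], "delta_rot": [0, 0, -17], "jaw": 5}, {"offset": [19.5, -20.5, 2], "delta_rot": [0, 0, -17.7], "jaw": 5}])

```text
time: 8.35
position: [0.5816, -0.0763, 0.1197]
tool_rot: [0.954, 0.299, 0.002, 0.001]
ft_force: [0.7, -1.3, -0.4]
grip_width: 0.0503
```

```bash
python3 - <<'E'
from h import *
print(ray("top",[[316.7,195]],.046),ray("scene",[[243,205.6]],.046))
go([.5823,-.0720,.07],34.5)
E
```

```text
[[ 0.58245485 -0.07191271  0.046     ]] [[ 0.58436046 -0.07103707  0.046     ]]
t 8.35 pos [ 0.5816 -0.0763  0.1197] w 0.0503 F [ 0.7 -1.3 -0.4] q [-0.32  0.61  1.62  0.    0.9  -0.93]
offset cm [ 0.29 -0.33  4.97] rot [ 0.12 -0.16  0.24]
```

Emit:
drive_tool(plan=[{"offset": [0.1, -0.1, 1], "delta_rot": [0, 0, 0], "jaw": 5}, {"offset": [0.2, -0.2, 2.5], "delta_rot": [0, 0, 0], "jaw": 5}, {"offset": [0.3, -0.3, 4], "delta_rot": [0, 0, 0], "jaw": 5}, {"offset": [0.3, -0.3, 5], "delta_rot": [0, 0, 0], "jaw": 5}, {"offset": [0.3, -0.3, 5], "delta_rot": [0, 0, 0], "jaw": 5}, {"offset": [0.3, -0.3, 5], "delta_rot": [0, 0, 0], "jaw": 5}, {"offset": [0.3, -0.3, 5], "delta_rot": [0, 0, 0], "jaw": 5}, {"offset": [0.3, -0.3, 5], "delta_rot": [0, 0, 0], "jaw": 5}])

```text
time: 9.02
position: [0.581, -0.0762, 0.0693]
tool_rot: [0.955, 0.296, 0.001, 0.001]
ft_force: [0.4, -0.1, 0.6]
grip_width: 0.0501
```

```bash
python3 - <<'E'
from h import *
go([.5830,-.0715,.0135],34.5)
s=cv2.cvtColor(camera("scene"),cv2.COLOR_RGB2BGR)
cv2.imwrite("pics/scene4.png",cv2.resize(s[140:260,180:340],(640,480)))
E
```

```text
t 9.0167 pos [ 0.581  -0.0762  0.0693] w 0.0501 F [ 0.4 -0.1  0.6] q [-0.32  0.69  1.65 -0.    0.8  -0.92]
offset cm [ 0.43 -0.29  5.58] rot [ 0.09 -0.06 -0.04]
```

View pics/scene4.png

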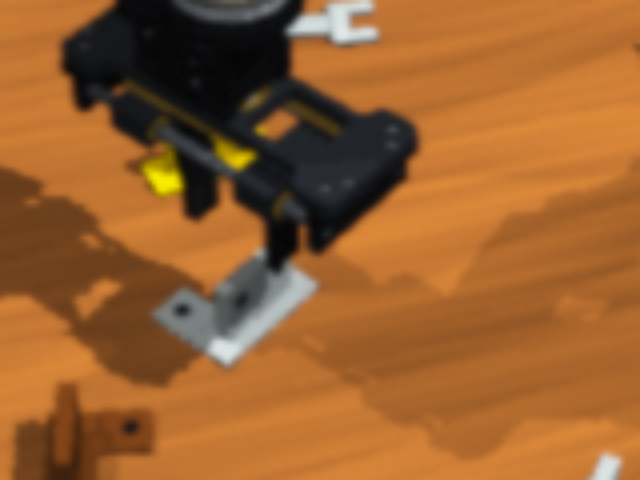

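The fingers straddle B's web at crop (245,290). Descending.

Emit:
drive_tool(plan=[{"offset": [0.2, -0.15, 0.5], "delta_rot": [0, 0, 0], "jaw": 5}, {"offset": [0.4, -0.25, 1.5], "delta_rot": [0, 0, 0], "jaw": 5}, {"offset": [0.4, -0.25, 3], "delta_rot": [0, 0, 0], "jaw": 5}, {"offset": [0.4, -0.25, 4.5], "delta_rot": [0, 0, 0], "jaw": 5}, {"offset": [0.4, -0.25, 5.3], "delta_rot": [0, 0, 0], "jaw": 5}, {"offset": [0.4, -0.25, 5.5], "delta_rot": [0, 0, 0], "jaw": 5}, {"offset": [0.4, -0.25, 5.5], "delta_rot": [0, 0, 0], "jaw": 5}, {"offset": [0.4, -0.25, 5.5], "delta_rot": [0, 0, 0], "jaw": 5}])

```text
time: 9.73
position: [0.5825, -0.0712, 0.0134]
tool_rot: [0.955, 0.297, 0.0, 0.0]
ft_force: [0.4, -0.0, 0.6]
grip_width: 0.0499
```

Emit:
drive_tool(plan=[{"offset": [0, 0, 0], "delta_rot": [0, 0, 0], "jaw": 2.5}, {"offset": [0, 0, 0], "delta_rot": [0, 0, 0], "jaw": 1.5}, {"offset": [0, 0, 0], "delta_rot": [0, 0, 0], "jaw": 0.5}, {"offset": [0, 0, 0], "delta_rot": [0, 0, 0], "jaw": 0}, {"offset": [0, 0, 0], "delta_rot": [0, 0, 0], "jaw": 0}, {"offset": [0, 0, 0], "delta_rot": [0, 0, 0], "jaw": 0}, {"offset": [0, 0, 0], "delta_rot": [0, 0, 0], "jaw": 0}, {"offset": [0, 0, 0], "delta_rot": [0, 0, 0], "jaw": 0}])

```text
time: 10.4
position: [0.5825, -0.0712, 0.0134]
tool_rot: [0.955, 0.296, 0.0, 0.0]
ft_force: [0.4, 0.4, 1.0]
grip_width: 0.0097
```

```bash
python3 - <<'E'
from h import *
# bracket y axis heading 34.5, footprint centre at local (0,-15mm): origin = bin + 15mm*(cos,sin)
h=np.radians(34.5);p=np.array([.5314,.3276])+.015*np.array([np.cos(h),np.sin(h)]);print(p)
go([*p,.125],34.5)
E
```

```text
[0.54376189 0.33609609]
t 10.4 pos [ 0.5825 -0.0712  0.0134] w 0.0097 F [0.4 0.4 1. ] q [-0.31  0.78  1.67  0.    0.69 -0.91]
offset cm [ 19.88 -35.76 -11.16] rot [ 0.01 -0.02 -0.01]
```

Emit:
drive_tool(plan=[{"offset": [0, 0, -2], "delta_rot": [0, 0, 0], "jaw": 0}, {"offset": [0, 0, -5], "delta_rot": [0, 0, 0], "jaw": 0}, {"offset": [0, 0, -8], "delta_rot": [0, 0, 0], "jaw": 0}, {"offset": [0, 0, -10.5], "delta_rot": [0, 0, 0], "jaw": 0}, {"offset": [0.8, -1.5, -11.2], "delta_rot": [0, 0, 0], "jaw": 0}, {"offset": [2.2, -4, -11.2], "delta_rot": [0, 0, 0], "jaw": 0}, {"offset": [3.9, -7, -11.2], "delta_rot": [0, 0, 0], "jaw": 0}, {"offset": [5.6, -10, -11.2], "delta_rot": [0, 0, 0], "jaw": 0}])

```text
time: 11.07
position: [0.5708, 0.0435, 0.1249]
tool_rot: [0.955, 0.296, -0.001, -0.0]
ft_force: [0.4, -0.0, -3.8]
grip_width: 0.0099
```

Emit:
drive_tool(plan=[{"offset": [1.8, -3.2, 0], "delta_rot": [0, 0, 0], "jaw": 0}, {"offset": [3.6, -6.5, 0], "delta_rot": [0, 0, 0], "jaw": 0}, {"offset": [5.4, -9.8, 0], "delta_rot": [0, 0, 0], "jaw": 0}, {"offset": [7.3, -13.1, 0], "delta_rot": [0, 0, 0], "jaw": 0}, {"offset": [9.1, -16.4, 0], "delta_rot": [0, 0, 0], "jaw": 0}, {"offset": [10.9, -19.7, 0], "delta_rot": [0, 0, 0], "jaw": 0}, {"offset": [12.6, -22.7, 0], "delta_rot": [0, 0, 0], "jaw": 0}, {"offset": [13.6, -24.6, 0], "delta_rot": [0, 0, 0], "jaw": 0}])

```text
time: 11.73
position: [0.5428, 0.3261, 0.1242]
tool_rot: [0.955, 0.298, -0.001, -0.001]
ft_force: [0.2, -0.7, -4.3]
grip_width: 0.0098
```

```bash
python3 - <<'E'
from h import *
go([.5438,.3361,.026],34.5)
for n in("top","scene"):cv2.imwrite(f"pics/{n}5.png",cv2.cvtColor(camera(n),cv2.COLOR_RGB2BGR))
t=cv2.imread("pics/top5.png");s=cv2.imread("pics/scene5.png")
r=lambda im,x,y:cv2.resize(im[y:y+150,x:x+200],(400,300))
cv2.imwrite("pics/c5.png",np.hstack([r(t,50,130),r(s,300,90)]))
E
```

```text
t 11.7333 pos [0.5428 0.3261 0.1242] w 0.0098 F [ 0.2 -0.7 -4.3] q [ 0.36  0.66  1.49  0.    0.99 -0.24]
offset cm [ 0.66 -0.75  9.83] rot [-0.09  0.06  0.13]
```

View pics/c5.png

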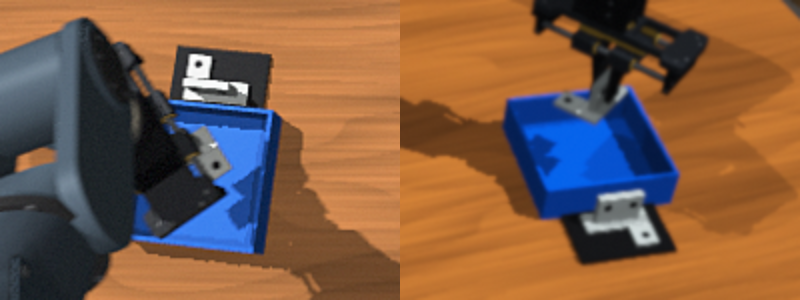

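B is held level over the +y bin, with its toe visible at crop (213,160). Lowering it.

Emit:
drive_tool(plan=[{"offset": [0.3, -0.3, 1.5], "delta_rot": [0, 0, 0], "jaw": 0}, {"offset": [0.5, -0.5, 3.5], "delta_rot": [0, 0, 0], "jaw": 0}, {"offset": [0.5, -0.5, 5.5], "delta_rot": [0, 0, 0], "jaw": 0}, {"offset": [0.5, -0.5, 7], "delta_rot": [0, 0, 0], "jaw": 0}, {"offset": [0.5, -0.5, 8.2], "delta_rot": [0, 0, 0], "jaw": 0}, {"offset": [0.5, -0.5, 9], "delta_rot": [0, 0, 0], "jaw": 0}, {"offset": [0.5, -0.5, 9.5], "delta_rot": [0, 0, 0], "jaw": 0}, {"offset": [0.5, -0.5, 9.7], "delta_rot": [0, 0, 0], "jaw": 0}])

```text
time: 12.5
position: [0.5457, 0.3291, 0.0275]
tool_rot: [0.955, 0.296, -0.001, 0.0]
ft_force: [0.2, -0.8, -3.4]
grip_width: 0.0099
```

```bash
python3 - <<'E'
from h import *
go([.5438,.3361,.0184],34.5)
E
```

```text
t 12.5 pos [0.5457 0.3291 0.0275] w 0.0099 F [ 0.2 -0.8 -3.4] q [ 0.37  0.8   1.53 -0.    0.82 -0.23]
offset cm [ 0.24 -0.68  0.91] rot [-0.01  0.07 -0.03]
```

Emit:
drive_tool(plan=[{"offset": [0.2, -0.4, 0.2], "delta_rot": [0, 0, 0], "jaw": 0}, {"offset": [0.2, -0.4, 0.4], "delta_rot": [0, 0, 0], "jaw": 0}, {"offset": [0.2, -0.4, 0.55], "delta_rot": [0, 0, 0], "jaw": 0}, {"offset": [0.2, -0.4, 0.65], "delta_rot": [0, 0, 0], "jaw": 0}, {"offset": [0.2, -0.4, 0.7], "delta_rot": [0, 0, 0], "jaw": 0}, {"offset": [0.2, -0.4, 0.75], "delta_rot": [0, 0, 0], "jaw": 0}, {"offset": [0.2, -0.4, 0.8], "delta_rot": [0, 0, 0], "jaw": 0}, {"offset": [0.2, -0.4, 0.8], "delta_rot": [0, 0, 0], "jaw": 0}])

```text
time: 13.17
position: [0.5453, 0.3341, 0.0204]
tool_rot: [0.955, 0.297, 0.0, 0.0]
ft_force: [-0.2, 0.6, -3.8]
grip_width: 0.01
```

Emit:
drive_tool(plan=[{"offset": [0, 0, 0.05], "delta_rot": [0, 0, 0], "jaw": 0}, {"offset": [0, 0, 0.08], "delta_rot": [0, 0, 0], "jaw": 0}, {"offset": [0, 0, 0.1], "delta_rot": [0, 0, 0], "jaw": 0}, {"offset": [0, 0, 0.1], "delta_rot": [0, 0, 0], "jaw": 0}, {"offset": [0, 0, 0.1], "delta_rot": [0, 0, 0], "jaw": 0}, {"offset": [0, 0, 0.1], "delta_rot": [0, 0, 0], "jaw": 0}, {"offset": [0, 0, 0.1], "delta_rot": [0, 0, 0], "jaw": 0}, {"offset": [0, 0, 0.1], "delta_rot": [0, 0, 0], "jaw": 0}])

```text
time: 13.83
position: [0.5452, 0.3341, 0.0194]
tool_rot: [0.955, 0.297, 0.0, -0.0]
ft_force: [-0.3, 0.2, -3.7]
grip_width: 0.0098
```

Emit:
drive_tool(plan=[{"offset": [0, 0, 0.05], "delta_rot": [0, 0, 0], "jaw": 0}, {"offset": [0, 0, 0.1], "delta_rot": [0, 0, 0], "jaw": 0}, {"offset": [0, 0, 0.14], "delta_rot": [0, 0, 0], "jaw": 0}, {"offset": [0, 0, 0.14], "delta_rot": [0, 0, 0], "jaw": 0}, {"offset": [0, 0, 0.14], "delta_rot": [0, 0, 0], "jaw": 0}, {"offset": [0, 0, 0.14], "delta_rot": [0, 0, 0], "jaw": 0}, {"offset": [0, 0, 0.14], "delta_rot": [0, 0, 0], "jaw": 0}, {"offset": [0, 0, 0.14], "delta_rot": [0, 0, 0], "jaw": 0}])

```text
time: 14.5
position: [0.5453, 0.3341, 0.0185]
tool_rot: [0.955, 0.297, 0.0, 0.0]
ft_force: [-3.0, -0.3, 3.9]
grip_width: 0.0096
```

Contact. Release, rise and back off.

Emit:
drive_tool(plan=[{"offset": [0, 0, 0], "delta_rot": [0, 0, 0], "jaw": 1.5}, {"offset": [0, 0, 0], "delta_rot": [0, 0, 0], "jaw": 2.5}, {"offset": [0, 0, 0], "delta_rot": [0, 0, 0], "jaw": 3.5}, {"offset": [0, 0, 0], "delta_rot": [0, 0, 0], "jaw": 4}, {"offset": [0, 0, -1], "delta_rot": [0, 0, 0], "jaw": 4}, {"offset": [0, 0, -4], "delta_rot": [0, 0, 0], "jaw": 4}, {"offset": [0, 0, -8], "delta_rot": [0, 0, 0], "jaw": 4}, {"offset": [0, 0, -12], "delta_rot": [0, 0, 0], "jaw": 4}])

```text
time: 15.17
position: [0.5444, 0.3337, 0.1387]
tool_rot: [0.955, 0.297, -0.001, 0.0]
ft_force: [1.3, 0.3, -0.8]
grip_width: 0.0393
```

```bash
python3 - <<'E'
from h import *
go([.45,.08,.2],34.5)
E
```

```text
t 15.1667 pos [0.5444 0.3337 0.1387] w 0.0393 F [ 1.3  0.3 -0.8] q [ 0.38  0.64  1.47  0.    1.03 -0.23]
offset cm [-22.16  15.56  -6.09] rot [-0.04  0.15 -0.  ]
```

Emit:
drive_tool(plan=[{"offset": [-1.5, 1, -3], "delta_rot": [0, 0, 0], "jaw": 4}, {"offset": [-4.5, 3, -5], "delta_rot": [0, 0, 0], "jaw": 4}, {"offset": [-7.5, 5.2, -6], "delta_rot": [0, 0, 0], "jaw": 4}, {"offset": [-10.5, 7.4, -6], "delta_rot": [0, 0, 0], "jaw": 4}, {"offset": [-13.5, 9.5, -6], "delta_rot": [0, 0, 0], "jaw": 4}, {"offset": [-16.5, 11.6, -6], "delta_rot": [0, 0, 0], "jaw": 4}, {"offset": [-19, 13.4, -6], "delta_rot": [0, 0, 0], "jaw": 4}, {"offset": [-20, 14, -6], "delta_rot": [0, 0, 0], "jaw": 4}])

```text
time: 15.83
position: [0.4579, 0.1027, 0.1986]
tool_rot: [0.955, 0.295, -0.001, 0.0]
ft_force: [-0.2, 0.4, -0.1]
grip_width: 0.04
```

```bash
python3 - <<'E'
from h import *
for n in("top","scene"):cv2.imwrite(f"pics/{n}6.png",cv2.cvtColor(camera(n),cv2.COLOR_RGB2BGR))
t=cv2.imread("pics/top6.png");s=cv2.imread("pics/scene6.png")
r=lambda im,x,y:cv2.resize(im[y:y+110,x:x+147],(400,300),interpolation=cv2.INTER_CUBIC)
cv2.imwrite("pics/c6.png",np.vstack([np.hstack([r(t,80,150),r(s,320,115)]),np.hstack([r(t,360,175),r(s,60,150)])]))
E
```

```text
(no output)
```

View pics/c6.png

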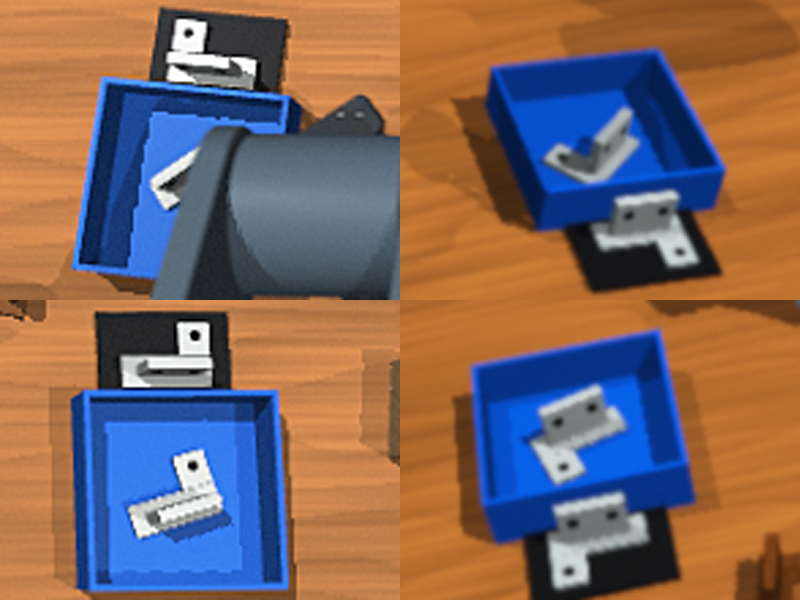

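View pics/scene6.png

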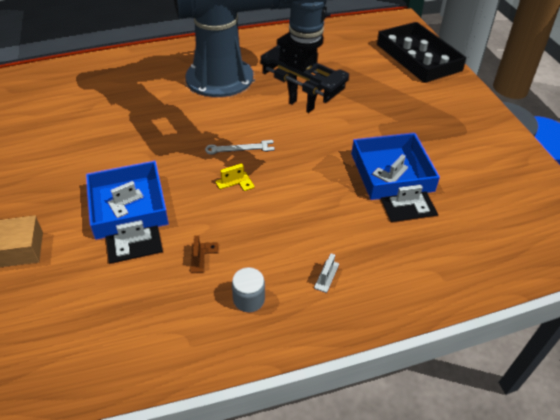

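Both brackets stand flat and upright inside their bins, A at (123,197) and B at (391,168) in the scene view. The arm is clear and nothing else has moved.

```bash
python3 -c "
from rig import *
print(hand_in())"
```

```text
the job is handed in; nothing more can be done
None
```

Both brackets are in the bins that match their hand, and I handed the job in at about 16 s on the robot's clock. The left-hand bracket is in the -y bin, whose sample is left-hand. The right-hand bracket is in the +y bin, whose sample is right-hand.

- **Placing:** each bracket was lowered until the wrist force showed floor contact. That was +1.7 N for the left-hand one and about 5 N in all for the right-hand one. Then I opened the fingers and lifted straight up.
- **Last pictures:** both brackets stand upright and flat, well clear of the bin walls. The gripper is away from everything and the look-alikes have not moved.
- **Not fully checked:** in the last top view the arm hid part of the right-hand bracket, so its final pose was checked only in the scene view.
- **Measurement that disagreed:** one corner of the left-hand bracket was 7 mm off because its web hid it, so I refitted without that corner. The two cameras agreed to about 2 mm.

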